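# Clear the label press and lock it shut

### The job

Closing time at the dry cleaner's counter: somebody left the clothes brush on the lower plate of the label press. Set the brush down flat, bristles down, in the empty shallow wooden tray without dropping it, and close the press: bring its handle over towards you and down, past its centre, until it snaps over and the press stays locked shut by itself. Leave everything else on the counter where it is.

Things in the scene. Friction and masses are not known exactly. Their poses are not given: they have to be found in the camera images.
- press: Grey clamshell label press, fixed: base 256 deep, 140 wide; side plates and handle at the rear, white control box rear left (131 mm high). Origin: base underside, on the counter; its front (-x) faces the operator. Lower plate: top z 80, x -14..-114, y +-67 mm. The dark upper head stands open at 58 deg, its front edge about x -40, z 255 to 285; locked, its top is 138 (knob 142) high.
- handle (a joint): Press handle, rad: 0 = open (up, leaning 13 deg back), 1.92 = locked (towards the front, 7 deg below level). At q the arms point 1.80 - q rad above level towards the front. The head closes with it. A spring drives it back open (10 to 15 N at the bar, less later) until about 1.65; past that it snaps on to 1.92 and stays (about 7 N to lift). A thing left on the lower plate stops it.
- handle_grip (a point): Middle of the handle's round rubber crossbar, 28 mm thick, 140 mm long along the press's y, carried by two flat steel arms at y +-47 mm. 145 mm from the hinge axis: 331 mm above the counter when open, 173 mm when locked. The point moves with the handle; free to be gripped between the arms from above.
- handle_hinge (a point): Fixed point on the handle's hinge axis, midway between the side plates, 190 mm above the counter (press frame x +105, y 0 mm). The axis runs along the press's y; this point's axes are the press's.
- brush: Clothes brush lying bristles down on the lower plate, front to back, one end sticking out over the front edge: dark bristle block 140 x 42, 24 mm high, under a wooden back 150 x 50 x 20 mm; 44 mm high in all, about 0.16 kg. Origin: centre of the underside (bristle ends); x along its length, z up.
- tray: Empty shallow tray of pale wood, open on top: 250 x 140 mm outside, 34 mm high, walls 8 mm, floor 8 mm thick (inside 234 x 124 mm). Origin: centre of the underside; x along its length, z up. Left or right of the press.
- ticket_box: bystander, to be left alone: cardboard box 210 x 130 mm full of upright ticket cards, about 105 mm high. Origin: centre of the underside. On the other side of the press from the tray.
- shears: bystander, to be left alone: steel tailor's shears with black handles, 250 mm long, lying in front of the press. Origin: near the pivot.
- pin_dish: bystander, to be left alone: grey round pin dish, 92 mm across, 26 mm high. Origin: centre of the underside.
- clapper: bystander, to be left alone: tailor's clapper, a wooden block 220 x 62 x 40 mm, lying. Origin: centre of the underside.
- spray: bystander, to be left alone: pale bottle, 68 mm across, 210 mm high. Origin: centre of the underside.
- cone_a: bystander, to be left alone: thread cone (cream), 80 mm across, 140 mm high. Origin: centre of the underside.
- cone_b: bystander, to be left alone: thread cone (dark), 80 mm across, 140 mm high. Origin: centre of the underside.
- jar: bystander, to be left alone: glass button jar with a steel lid, 84 mm across, 110 mm high. Origin: centre of the underside.

How it is judged:
At the end, for the whole second after the job is handed in: The handle is locked (joint over 1.85 of 1.92 rad) and stays so; the brush lies still in the tray, its centre within 60 mm along and 50 mm across of the tray's, bristles down, tilted less than 0.12 rad, its underside less than 16 mm above the tray's underside (the tray floor is at 8 mm) (value of joint handle above 1.85 rad and x of brush in the frame of tray between -0.06 and 0.06 m and y of brush in the frame of tray between -0.05 and 0.05 m and z of brush in the frame of tray below 0.016 m and angle between brush's own z axis and vertical below 0.12 rad and linear speed of brush below 0.02 m/s); the robot touches nothing.
It fails at once if the brush is dropped from more than a few centimetres: it moves faster than 0.8 m/s while no finger touches it (linear speed of brush above 0.8 m/s and contact force between brush and the fingers below 0.01 N).
It fails at once if another thing on the counter is pushed more than 30 mm from its place, or the tray more than 50 mm (distance of any of ticket_box, shears, pin_dish, clapper, spray, cone_a, cone_b, jar from where it was at the start of the episode above 0.03 m or distance of tray from where it was at the start of the episode above 0.05 m).
It also fails if it takes over 61 s, if anything falls off the work surface, if the arm or the gripper's body presses on something with over 40 N, if the wrist force passes 120 N, or if a joint passes its speed limit or range.

### The arm

A 6-joint arm with a two-finger parallel gripper is mounted at the origin on the work surface. World frame = base frame: x ahead of the robot, y to its left, z up, the work surface at z = 0. Lengths are in m, angles in rad, forces in N, time in s.
With the tool pointing down it reaches from about 0.25 to 0.725 m from the base axis. Payload 4 kg.
Tool frame: the origin (TCP) lies midway between the tips of the shut fingers; the grasp point (between the pads) lies bot.tcp_to_grasp behind it (bot.tcp_to_grasp is the distance from the TCP to the grasp point, in m); z points along the fingers, y is the line along which they close (so a half turn about z gives the same grasp; the last joint's range is limited). The gripper opens to 85 mm and grips with 20 to 120 N. Pads are 22 mm wide; open, the fingers measure 114 mm over their backs; the gripper's body (76 mm by 85 mm) begins 54 mm behind the grasp point. The pads swing forward as they close: fully open they stand 13 mm farther back than shut.
Start: joints at [-1.156, 0.241, 0.005, 1.335, 0, 1.571], TCP at [0.202, -0.458, 0.231] pointing down, gripper open.
Joint ranges: [-2.72, 2.72], [-1.05, 1.87], [-1.09, 1.28], [-1.99, 2.15], [-1.42, 1.44], [-3.14, 3.14]. Speed limits (rad/s): [2.79, 2.79, 3.14, 3.14, 3.14, 3.14].

### API

Orientations are given as a unit quaternion [x, y, z, w].
In Python, from workcell import readout, camera, bot gives the robot as it stands. The module is installed in compiled form; this text tells all that it offers.
- The arm moves only by the tool jog_arm, never from a script. Its argument "motion" is a list of rows, each an object of numbers: "x", "y", "z": the shift along the tool's x, y, z in mm; "spin": the turn about the tool's z in degrees; "fingers": the closure, from -1 (fully open) to 1 (shut). A call has 1 to 8 rows; each row is the pose to reach, as a shift and turn from the pose commanded when the call began, along the tool's axes at that moment; what a row does not reach only later rows make up. A row lasts 1/8 s, in which the tool goes at most 62.5 mm and 10.7 degrees, less where a joint would pass 70% of its speed; a pose out of reach is approached as far as the arm can. A call with a gripper value outside its range is refused whole. The fingers move at their own pace and stop on an object; the grip force is fixed at half the most. Time passes only in rows, so rows that repeat a pose let the fingers close. It gives the time, the measured TCP pose, the force, the opening and the grip force at its end, in the units of the state.
- readout.get_obs(): the state, without advancing time (a new reading comes with each control period).
- camera(name): name is "scene" or "side" or "wrist"; returns a dict with "pixels" (420x560x3 uint8, red, green, blue), "K" (3x3 intrinsics, pixels), "rvec" (rotation vector, rad) and "tvec" (3), from world to camera coordinates, as OpenCV has them. Camera axes: x right, y down, z forward; pixel columns grow to the right and rows downward; lengths in m; the calibration is good to about 2 mm. The wrist camera is an equidistant fisheye: a pixel r from the principal point sees the ray r / f radians off the axis. A picture is of the moment at which its call begins. There is no depth.
- bot.job_done(): hands the job in; it is judged then, once.
The state is a dict: "clock": time; "joint_pos": joint angles; "joint_vel": joint speeds; "tau": joint torques, N m; "eef_pos": TCP position; "tool_rot": TCP orientation; "ft_force": force on the tool from outside, world axes, zero at the start; "ft_torque": the same for the moment, N m; "grip_width": finger opening in m; "grasp_force": force on a finger pad.
Only numpy, scipy, OpenCV 4.12 (cv2) and the standard library are available. Lean on these libraries where they do the work, as an engineer would, in place of code of your own. Each camera call takes 0.05 s, during which the arm holds its last target. There are 200 camera calls.

## Working session

There is one attempt and no reset: what is moved stays moved. The work goes in short steps, Python scripts to look and compute and a tool call to move; the robot and the scene stay as the last step left them, time stands still between calls to the robot, and variables do not carry over. Pictures are saved under pics/ and viewed, at most 10 in all, crops included, and the job is handed in when it is done.

Besides the shell and the picture viewer there is one more tool, called in YAML: its name, and indented under it one key for each argument. jog_arm: Moves the arm, as the interface text tells. Its arguments: {"type":"object","properties":{"motion":{"type":"array"}},"required":["motion"]}

```bash
mkdir -p pics
python3 - <<'E'
from workcell import readout, camera, bot
import cv2,numpy as np
o=readout.get_obs();print(o['eef_pos'],o['tool_rot'],o['clock'],bot.tcp_to_grasp)
for n in('scene','side'):
    c=camera(n);cv2.imwrite(f'pics/{n}1.png',cv2.cvtColor(c['pixels'],cv2.COLOR_RGB2BGR));print(n,c['K'],c['rvec'],c['tvec'])
    np.savez(f'{n}.npz',K=c['K'],rvec=c['rvec'],tvec=c['tvec'])
E
```

```text
[ 0.20125138 -0.45701446  0.23039749] [ 9.78567088e-01  2.05925580e-01 -2.16718887e-04 -1.03053048e-03] 0.0 0.0187
scene [[498.72242742   0.         273.19556448]
 [  0.         498.72242742 213.39965488]
 [  0.           0.           1.        ]] [ 2.50499402 -0.17261652  0.03406433] [-0.52667502  0.20708133  1.69725793]
side [[467.48121039   0.         282.77415676]
 [  0.         467.48121039 223.47493202]
 [  0.           0.           1.        ]] [ 0.4975915  -2.64391387  1.3245396 ] [0.49850176 0.27860804 1.73239134]
```

View pics/scene1.png

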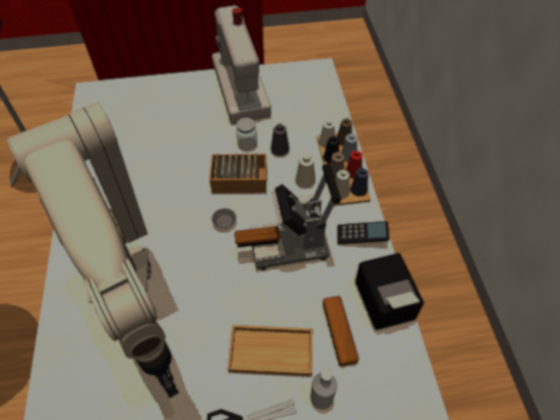

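View pics/side1.png

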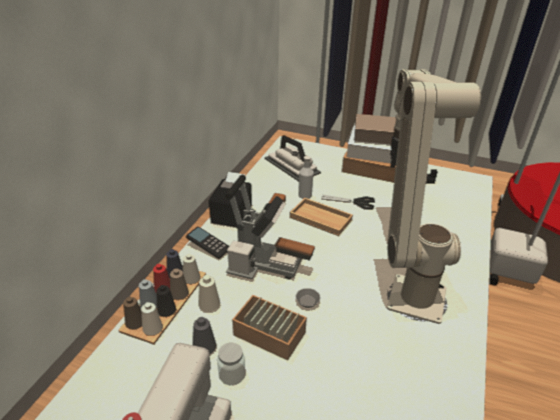

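The scene view shows the press at about (300,235), with its front facing left towards the robot. The brush is at (258,236), the tray at (271,350), the pin dish at (224,219) and the ticket box at (238,173). I'll enlarge crops for exact corners.

Run:
```python
import cv2,numpy as np
a=cv2.imread('pics/scene1.png')[155:280,205:355];b=cv2.imread('pics/side1.png')[180:290,215:335]
f=lambda i,s:cv2.convertScaleAbs(cv2.resize(i,None,fx=s,fy=s,interpolation=cv2.INTER_CUBIC),alpha=1.5,beta=15)
cv2.imwrite('pics/c1.png',f(a,4.8));cv2.imwrite('pics/c2.png',f(b,5))
```

```text
(no output)
```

View pics/c1.png

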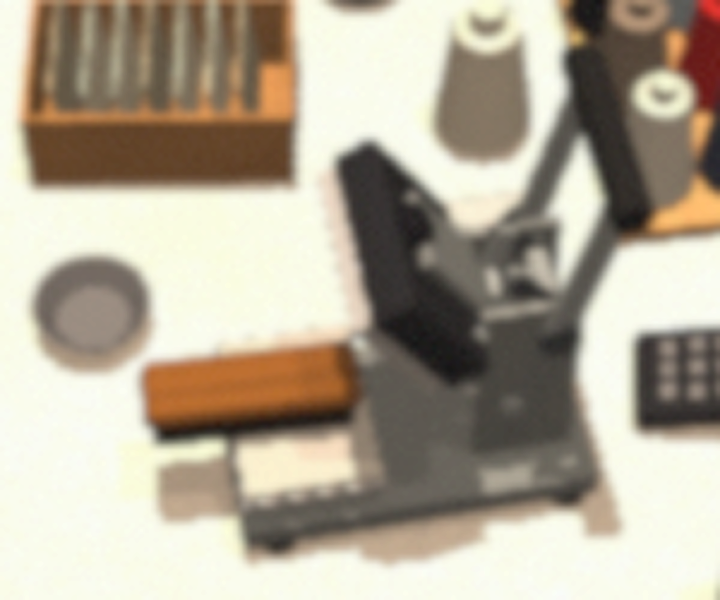

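View pics/c2.png

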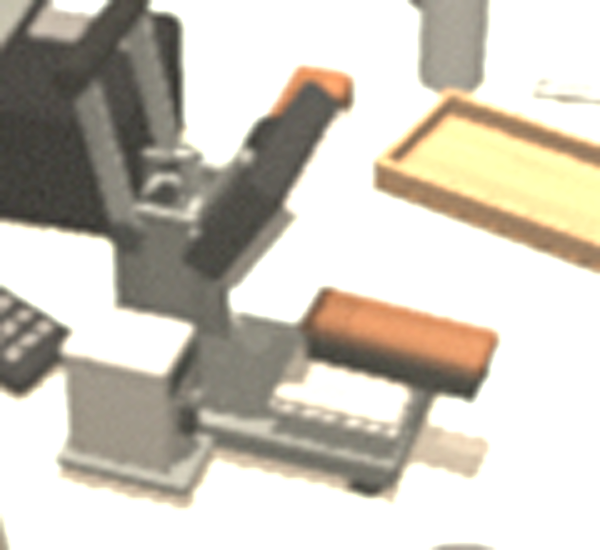

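```bash
cat > h.py <<'E'
import cv2,numpy as np
C={n:dict(np.load(n+'.npz')) for n in('scene','side')}
def px2w(n,p,z):
    c=C[n];R=cv2.Rodrigues(c['rvec'])[0];o=-R.T@c['tvec']
    d=R.T@np.linalg.inv(c['K'])@np.r_[p,1.]
    return (o+d*(z-o[2])/d[2])
def w2px(n,P):
    c=C[n];return cv2.projectPoints(np.atleast_2d(np.float64(P)),c['rvec'],c['tvec'],c['K'],None)[0][:,0]
E
python3 - <<'E'
from h import *
np.set_printoptions(precision=3,suppress=True)
s=lambda p:(205+p[0]/4.8-.4,155+p[1]/4.8-.4)
d=lambda p:(215+p[0]/5-.4,180+p[1]/5-.4)
print('brush');
for p in[(143,370),(155,425),(345,345),(357,398)]:print(px2w('scene',s(p),.124))
for p in[(325,290),(497,338),(475,372),(303,325)]:print('  side',px2w('side',d(p),.124))
print('bar');
for p in[(582,60),(632,215)]:print(px2w('scene',s(p),.331))
print('base front right/rear right at z0; plate');
for p in[(248,545),(600,475)]:print(px2w('scene',s(p),0.0))
for p in[(248,500)]:print(px2w('scene',s(p),0.08))
im=cv2.imread('pics/scene1.png');h=cv2.cvtColor(im,cv2.COLOR_BGR2HSV)
def blob(r,lo,hi):
    m=cv2.inRange(h,lo,hi);k=np.zeros_like(m);k[r[1]:r[3],r[0]:r[2]]=m[r[1]:r[3],r[0]:r[2]]
    k=cv2.morphologyEx(k,cv2.MORPH_CLOSE,np.ones((5,5)))
    c=max(cv2.findContours(k,0,2)[0],key=cv2.contourArea);return cv2.minAreaRect(c),cv2.approxPolyDP(c,4,True)[:,0]
r,a=blob((220,315,322,385),(5,90,60),(30,255,255));print(r,a.tolist())
for p in cv2.boxPoints(r):print('tray',px2w('scene',p,.034))
for p in a:print('trayc',px2w('scene',p,.034))
r,a=blob((230,222,290,248),(3,120,40),(25,255,255));print(r)
for p in cv2.boxPoints(r):print('br',px2w('scene',p,.124))
E
```

```text
brush
[0.409 0.033 0.124]
[ 0.413 -0.013  0.124]
[0.549 0.034 0.124]
[ 0.551 -0.011  0.124]
  side [0.549 0.    0.124]
  side [0.408 0.005 0.124]
  side [0.411 0.049 0.124]
  side [0.549 0.046 0.124]
bar
[0.711 0.089 0.331]
[ 0.717 -0.038  0.331]
base front right/rear right at z0; plate
[ 0.467 -0.043  0.   ]
[ 0.726 -0.021  0.   ]
[ 0.47  -0.054  0.08 ]
((270.3231201171875, 350.1255187988281), (83.48609924316406, 47.67502212524414), 2.7927021980285645) [[233, 325], [229, 371], [310, 375], [311, 329]]
tray [ 0.344 -0.396  0.034]
tray [ 0.363 -0.249  0.034]
tray [ 0.616 -0.298  0.034]
tray [ 0.584 -0.442  0.034]
trayc [ 0.373 -0.253  0.034]
trayc [ 0.349 -0.394  0.034]
trayc [ 0.582 -0.438  0.034]
trayc [ 0.609 -0.299  0.034]
((257.1036376953125, 234.93292236328125), (13.141352653503418, 44.1726188659668), 83.6598129272461)
br [0.409 0.036 0.124]
br [0.555 0.035 0.124]
br [ 0.553 -0.017  0.124]
br [ 0.409 -0.015  0.124]
```

Run:
```python
from h import *
np.set_printoptions(precision=4,suppress=True)
s=lambda p:(205+p[0]/4.8-.4,155+p[1]/4.8-.4)
d=lambda p:(215+p[0]/5-.4,180+p[1]/5-.4)
P=[]
for n in('scene','side'):
    c=C[n];R=cv2.Rodrigues(c['rvec'])[0];P.append(c['K']@np.c_[R,c['tvec']]);print(n,-R.T@c['tvec'])
def tri(a,b):
    X=cv2.triangulatePoints(*P,np.float64(a)[:,None],np.float64(b)[:,None])[:,0];return X[:3]/X[3]
for a,b in [((143,370),(475,372)),((155,425),(497,338)),((345,345),(303,325)),((357,398),(325,290))]:
    X=tri(s(a),d(b));print('brush',X,w2px('scene',X)-s(a),w2px('side',X)-d(b))
for a,b in [((233,325),0),]:pass
im=cv2.imread('pics/side1.png');h=cv2.cvtColor(im,cv2.COLOR_BGR2HSV)
m=cv2.inRange(h,(5,70,60),(30,255,255));k=np.zeros_like(m);k[195:235,286:356]=m[195:235,286:356]
c=max(cv2.findContours(k,0,2)[0],key=cv2.contourArea)
for p in cv2.approxPolyDP(c,3,True)[:,0]:print('tray side',p,px2w('side',p,.034),px2w('side',p,0))
for n,off,sc,pts in[('scene',(205,155),4.8,0)]:
    pass
```

```text
scene [ 0.4357 -0.8992  1.4841]
side [0.0595 1.3228 1.2546]
brush [0.4109 0.0393 0.1155] [[ 0.667  -0.2238]] [[0.6957 0.1467]]
brush [ 0.4119 -0.0065  0.1138] [[-0.2594  0.0853]] [[-0.2612 -0.0547]]
brush [0.5505 0.0388 0.1173] [[ 0.321  -0.1324]] [[0.331 0.097]]
brush [ 0.5515 -0.0068  0.1179] [[-0.0074  0.003 ]] [[-0.0074 -0.0021]]
tray side [290 211] [ 0.6131 -0.3011  0.034 ] [ 0.6285 -0.3463  0.    ]
tray side [291 217] [ 0.5933 -0.2598  0.034 ] [ 0.6082 -0.3039  0.    ]
tray side [335 234] [ 0.3794 -0.2161  0.034 ] [ 0.3884 -0.2589  0.    ]
tray side [340 233] [ 0.3616 -0.2307  0.034 ] [ 0.37  -0.274  0.   ]
tray side [352 215] [ 0.346  -0.3777  0.034 ] [ 0.3539 -0.4251  0.    ]
tray side [304 197] [ 0.591  -0.4327  0.034 ] [ 0.6058 -0.4816  0.    ]
```

jog_arm:
  motion:
    - {"x": 216, "y": -163, "z": -10, "spin": 12, "fingers": -1}
    - {"x": 216, "y": -163, "z": -10, "spin": 12, "fingers": -1}
    - {"x": 216, "y": -163, "z": -10, "spin": 12, "fingers": -1}
    - {"x": 216, "y": -163, "z": -10, "spin": 24, "fingers": -1}
    - {"x": 432, "y": -326, "z": -10, "spin": 24, "fingers": -1}
    - {"x": 432, "y": -326, "z": -10, "spin": 24, "fingers": -1}
    - {"x": 432, "y": -326, "z": -10, "spin": 24, "fingers": -1}
    - {"x": 432, "y": -326, "z": -10, "spin": 24, "fingers": -1}

```text
clock: 1.1
eef_pos: [0.4384, -0.0329, 0.2409]
tool_rot: [1.0, -0.002, -0.0, 0.0]
ft_force: [1.6, -0.7, 0.7]
grip_width: 0.0849
grasp_force: 0.0
```

jog_arm:
  motion:
    - {"x": 12, "y": 0, "z": 0, "fingers": -1}

```text
validation failed for argument at $.mo...
```

jog_arm:
  motion:
    - {"x": 22, "y": -45, "z": 20, "spin": 0, "fingers": -1}
    - {"x": 22, "y": -45, "z": 20, "spin": 0, "fingers": -1}

```text
clock: 1.35
eef_pos: [0.4598, 0.0058, 0.219]
tool_rot: [1.0, 0.005, -0.002, -0.003]
ft_force: [-1.0, -0.9, -0.3]
grip_width: 0.0856
grasp_force: 0.0
```

Run:
```python
from workcell import readout, camera, bot
import cv2,numpy as np
o=readout.get_obs();print(o['eef_pos'],o['tool_rot'],o['clock'])
c=camera('wrist');cv2.imwrite('pics/w1.png',cv2.convertScaleAbs(cv2.cvtColor(c['pixels'],cv2.COLOR_RGB2BGR),alpha=1.4,beta=10));print(c['K'],c['rvec'],c['tvec'])
np.savez('wrist.npz',K=c['K'],rvec=c['rvec'],tvec=c['tvec'])
```

```text
[0.45983872 0.00578733 0.21899558] [ 0.99998139  0.00501735 -0.00197347 -0.00285428] 1.35
[[325.1922621    0.         280.09524903]
 [  0.         325.1922621  210.06420593]
 [  0.           0.           1.        ]] [-2.07443499  2.05193338  0.3147011 ] [0.00147685 0.40488434 0.50251191]
```

View pics/w1.png

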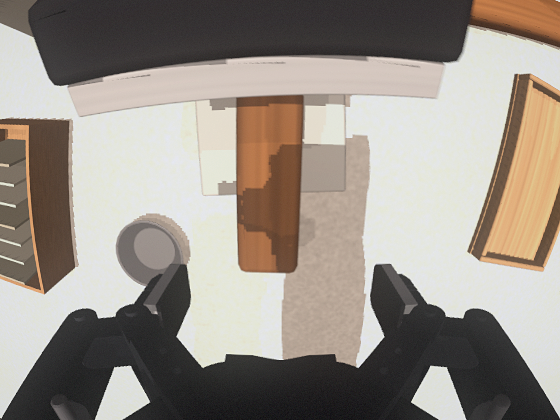

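The wrist view shows the brush's front corners at (239,270) and (297,272), the lower plate's front corners at (203,195) and (346,191), and the head across the top. The tray's near corners are at (470,252) and (537,270).

```bash
cat >> h.py <<'E'
def wr(p,z,f='wrist.npz'):
    c=np.load(f);R=cv2.Rodrigues(c['rvec'])[0];o=-R.T@c['tvec']
    u=cv2.fisheye.undistortPoints(np.float64(p).reshape(1,1,2),c['K'],np.zeros(4))[0,0]
    d=R.T@np.r_[u,1];return o+d*(z-o[2])/d[2]
E
python3 - <<'E'
from h import *
np.set_printoptions(precision=4,suppress=True)
for p in[(239,270),(297,272),(237,97),(303,97)]:print('brush',wr(p,.124))
for p in[(203,195),(346,191)]:print('plate',wr(p,.08))
for p in[(470,252),(537,270),(517,74)]:print('tray',wr(p,.034))
for p in[(69,86),(444,66),(80,115),(437,97)]:print('head',wr(p,.255))
E
```

```text
brush [0.4094 0.0387 0.124 ]
brush [ 0.4085 -0.0092  0.124 ]
brush [0.5465 0.0372 0.124 ]
brush [ 0.5466 -0.0103  0.124 ]
plate [0.4616 0.0759 0.08  ]
plate [ 0.4668 -0.0538  0.08  ]
tray [ 0.3819 -0.2326  0.034 ]
tray [ 0.3466 -0.3718  0.034 ]
tray [ 0.6065 -0.2744  0.034 ]
head [0.5494 0.0843 0.255 ]
head [ 0.5549 -0.0517  0.255 ]
head [0.5377 0.0793 0.255 ]
head [ 0.5434 -0.0491  0.255 ]
```

jog_arm:
  motion:
    - {"x": 2, "y": -3, "z": 60, "spin": 0, "fingers": -1}
    - {"x": 2, "y": -3, "z": 85, "spin": 0, "fingers": -1}
    - {"x": 2, "y": -3, "z": 85, "spin": 0, "fingers": -1}

```text
clock: 1.78
eef_pos: [0.4598, 0.0038, 0.1346]
tool_rot: [1.0, 0.002, -0.003, -0.003]
ft_force: [-0.9, 0.6, 0.4]
grip_width: 0.0854
grasp_force: 0.0
```

jog_arm:
  motion:
    - {"x": 2, "y": -10.5, "z": 0, "spin": 0, "fingers": -1}
    - {"x": 2, "y": -10.5, "z": 40, "spin": 0, "fingers": -1}
    - {"x": 2, "y": -10.5, "z": 40, "spin": 0, "fingers": -1}
    - {"x": 2, "y": -10.5, "z": 40, "spin": 0, "fingers": 1}
    - {"x": 2, "y": -10.5, "z": 40, "spin": 0, "fingers": 1}
    - {"x": 2, "y": -10.5, "z": 40, "spin": 0, "fingers": 1}
    - {"x": 2, "y": -10.5, "z": 40, "spin": 0, "fingers": 1}
    - {"x": 2, "y": -10.5, "z": 40, "spin": 0, "fingers": 1}

```text
clock: 2.78
eef_pos: [0.4657, 0.0102, 0.0984]
tool_rot: [1.0, 0.008, 0.002, -0.006]
ft_force: [-1.3, 1.6, 6.6]
grip_width: 0.0492
grasp_force: 61.5
```

jog_arm:
  motion:
    - {"x": 0, "y": 0, "z": -15, "spin": 0, "fingers": 1}
    - {"x": 0, "y": 0, "z": -35, "spin": 0, "fingers": 1}
    - {"x": -30, "y": 0, "z": -40, "spin": 0, "fingers": 1}
    - {"x": -70, "y": 0, "z": -50, "spin": 0, "fingers": 1}
    - {"x": -75, "y": 40, "z": -60, "spin": 2, "fingers": 1}
    - {"x": -75, "y": 85, "z": -70, "spin": 5, "fingers": 1}
    - {"x": -65, "y": 130, "z": -75, "spin": 8, "fingers": 1}
    - {"x": -50, "y": 175, "z": -75, "spin": 10.5, "fingers": 1}

```text
clock: 3.78
eef_pos: [0.4172, -0.1684, 0.1707]
tool_rot: [0.996, -0.085, 0.001, -0.005]
ft_force: [0.4, 0.6, -1.6]
grip_width: 0.0493
grasp_force: 62.0
```

jog_arm:
  motion:
    - {"x": 25, "y": 50, "z": 0, "spin": 0.5, "fingers": 1}
    - {"x": 48, "y": 100, "z": 0, "spin": 0.5, "fingers": 1}
    - {"x": 66, "y": 140, "z": 0, "spin": 0.5, "fingers": 1}
    - {"x": 72, "y": 155, "z": 0, "spin": 0.5, "fingers": 1}
    - {"x": 72, "y": 155, "z": 0, "spin": 0.5, "fingers": 1}

```text
clock: 4.4
eef_pos: [0.4615, -0.332, 0.1671]
tool_rot: [0.996, -0.089, -0.001, -0.006]
ft_force: [-0.4, 1.4, -2.3]
grip_width: 0.0491
grasp_force: 61.9
```

Run:
```python
from workcell import readout, camera, bot
import cv2,numpy as np
o=readout.get_obs();print(o['eef_pos'],o['tool_rot'],o['clock'])
c=camera('wrist');cv2.imwrite('pics/w2.png',cv2.convertScaleAbs(cv2.cvtColor(c['pixels'],cv2.COLOR_RGB2BGR),alpha=1.4,beta=10))
np.savez('w2.npz',K=c['K'],rvec=c['rvec'],tvec=c['tvec'])
```

```text
[ 0.46148459 -0.33203546  0.16712272] [ 9.95998738e-01 -8.91625005e-02 -7.98020670e-04 -5.99384088e-03] 4.4
```

View pics/w2.png

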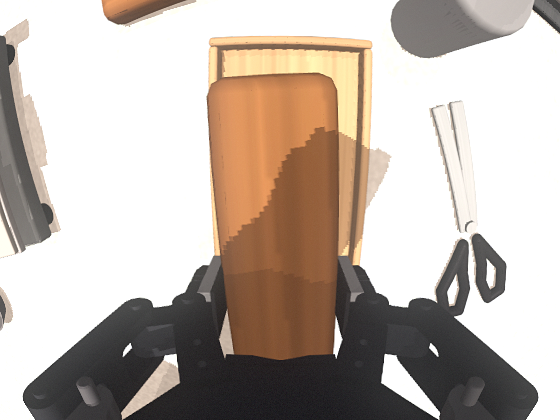

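The brush is held straight over the tray. The tray's far outer corners are at (210,40) and (371,42), and the brush's far corners are at (208,90) and (336,88).

Run:
```python
from h import *
np.set_printoptions(precision=4,suppress=True)
a=wr((210,40),.034,'w2.npz');b=wr((371,42),.034,'w2.npz');print(a,b,np.linalg.norm(a-b))
n=(b-a)[:2]/np.linalg.norm(b-a);ax=np.array([n[1],-n[0]])
print('ctr',(a+b)[:2]/2+ax*.125,'or',(a+b)[:2]/2-ax*.125,'ax',ax)
z=.1671-.0984+.124
c=wr((209,85),z,'w2.npz');d=wr((337,83),z,'w2.npz');print('brush far end',c,d,(c+d)/2)
```

```text
[ 0.6105 -0.2981  0.034 ] [ 0.5856 -0.4323  0.034 ] 0.13654768738232076
ctr [ 0.4752 -0.3424] or [ 0.721 -0.388] ax [-0.9832  0.1823]
brush far end [ 0.5502 -0.3235  0.1927] [ 0.5425 -0.3686  0.1927] [ 0.5463 -0.346   0.1927]
```

jog_arm:
  motion:
    - {"x": 4, "y": 9, "z": 40, "spin": 0, "fingers": 1}
    - {"x": 4, "y": 9, "z": 80, "spin": 0, "fingers": 1}
    - {"x": 4, "y": 9, "z": 110, "spin": 0, "fingers": 1}
    - {"x": 4, "y": 9, "z": 125, "spin": 0, "fingers": 1}
    - {"x": 4, "y": 9, "z": 131, "spin": 0, "fingers": 1}
    - {"x": 4, "y": 9, "z": 134, "spin": 0, "fingers": 1}
    - {"x": 4, "y": 9, "z": 136, "spin": 0, "fingers": 1}

```text
clock: 5.32
eef_pos: [0.4648, -0.34, 0.0322]
tool_rot: [0.996, -0.088, 0.0, -0.005]
ft_force: [-0.4, 0.1, -2.0]
grip_width: 0.0493
grasp_force: 61.9
```

jog_arm:
  motion:
    - {"x": 0, "y": 0, "z": 2, "spin": 0, "fingers": 1}
    - {"x": 0, "y": 0, "z": 4, "spin": 0, "fingers": 1}
    - {"x": 0, "y": 0, "z": 5, "spin": 0, "fingers": 1}
    - {"x": 0, "y": 0, "z": 6, "spin": 0, "fingers": 1}

```text
clock: 5.82
eef_pos: [0.464, -0.3396, 0.0265]
tool_rot: [0.996, -0.089, -0.0, -0.006]
ft_force: [-4.0, 2.7, 11.8]
grip_width: 0.0492
grasp_force: 63.2
```

jog_arm:
  motion:
    - {"x": 0, "y": 0, "z": 5, "spin": 0, "fingers": -0.5}
    - {"x": 0, "y": 0, "z": 5, "spin": 0, "fingers": -0.5}
    - {"x": 0, "y": 0, "z": 5, "spin": 0, "fingers": -0.5}
    - {"x": 0, "y": 0, "z": -20, "spin": 0, "fingers": -0.5}
    - {"x": 0, "y": 0, "z": -60, "spin": 0, "fingers": -0.5}
    - {"x": 0, "y": 0, "z": -120, "spin": 0, "fingers": -0.5}
    - {"x": 0, "y": 0, "z": -180, "spin": 0, "fingers": -0.5}
    - {"x": 0, "y": 0, "z": -180, "spin": 0, "fingers": -0.5}

```text
clock: 6.82
eef_pos: [0.467, -0.3438, 0.2115]
tool_rot: [0.996, -0.088, 0.005, -0.002]
ft_force: [0.3, 0.4, -0.3]
grip_width: 0.064
grasp_force: 0.0
```

Run:
```python
from workcell import readout, camera, bot
import cv2,numpy as np
o=readout.get_obs();print(o['eef_pos'],o['joint_pos'],o['clock'])
c=camera('wrist');cv2.imwrite('pics/w3.png',cv2.convertScaleAbs(cv2.cvtColor(c['pixels'],cv2.COLOR_RGB2BGR),alpha=1.4,beta=10))
np.savez('w3.npz',K=c['K'],rvec=c['rvec'],tvec=c['tvec'])
```

```text
[ 0.46704838 -0.34377079  0.21153952] [-0.63935006  0.4041472   0.18354588  1.34459054  0.00924283  2.67945779] 6.825
```

View pics/w3.png

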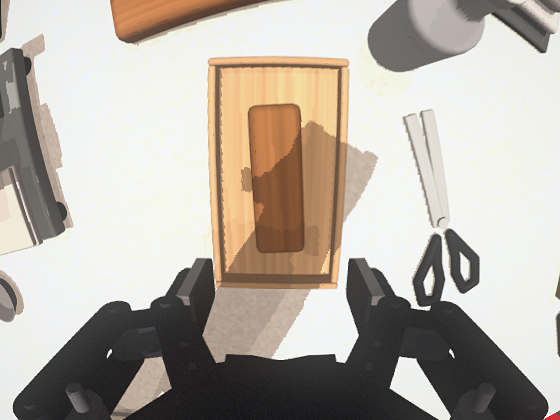

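The brush lies flat and centred in the tray, with its back at (276,178) and the tray spanning (210,60) to (348,285). Next is the handle.

jog_arm:
  motion:
    - {"x": 0, "y": -15, "z": -50, "spin": -10, "fingers": -1}
    - {"x": 0, "y": -45, "z": -105, "spin": -20, "fingers": -1}
    - {"x": 5, "y": -85, "z": -150, "spin": -30, "fingers": -1}
    - {"x": 15, "y": -140, "z": -170, "spin": -40, "fingers": -1}
    - {"x": 28, "y": -200, "z": -170, "spin": -50, "fingers": -1}
    - {"x": 40, "y": -260, "z": -170, "spin": -60, "fingers": -1}
    - {"x": 52, "y": -320, "z": -170, "spin": -70, "fingers": -1}
    - {"x": 66, "y": -380, "z": -170, "spin": -80, "fingers": -1}

```text
clock: 7.88
eef_pos: [0.5962, 0.0208, 0.3772]
tool_rot: [0.818, 0.575, 0.002, -0.006]
ft_force: [1.6, -0.8, 0.1]
grip_width: 0.0855
grasp_force: 0.0
```

jog_arm:
  motion:
    - {"x": 15, "y": 50, "z": 0, "spin": -10, "fingers": -1}
    - {"x": 30, "y": 90, "z": 0, "spin": -22, "fingers": -1}
    - {"x": 38, "y": 111, "z": 0, "spin": -22, "fingers": -1}
    - {"x": 38, "y": 111, "z": 0, "spin": -22, "fingers": -1}
    - {"x": 38, "y": 111, "z": 0, "spin": -22, "fingers": -1}

```text
clock: 8.5
eef_pos: [0.6495, 0.0145, 0.3972]
tool_rot: [0.695, 0.718, -0.017, -0.025]
ft_force: [-0.4, 0.2, -0.2]
grip_width: 0.0853
grasp_force: 0.0
```

Run:
```python
from workcell import readout, camera, bot
import cv2,numpy as np
o=readout.get_obs();print(o['eef_pos'],o['joint_pos'],o['clock'])
f=lambda i:cv2.convertScaleAbs(cv2.cvtColor(i,cv2.COLOR_RGB2BGR),alpha=1.4,beta=10)
w=camera('wrist');s=camera('side')
cv2.imwrite('pics/w4.png',np.hstack([cv2.resize(f(w['pixels']),(400,300)),cv2.resize(f(s['pixels'])[120:290,200:400],(353,300))]))
```

```text
[0.64946138 0.01445158 0.39721722] [0.01660598 0.75379652 1.27261352 2.14875207 0.01207654 1.55534849] 8.5
```

View pics/w4.png

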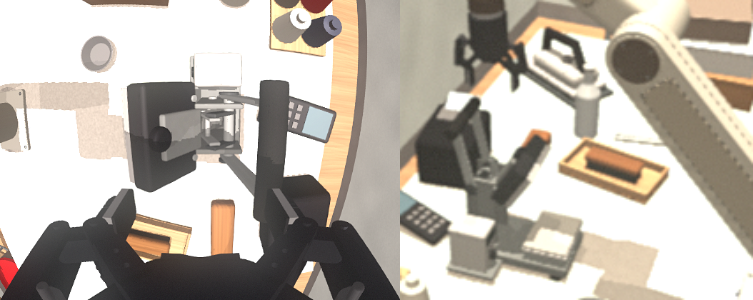

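The wrist half shows the handle bar at about (272,150), right of the gripper's centre. The side half shows the brush in the tray and the gripper above the bar. The joint-3 limit stops the arm here at this height, and a lower pose reaches farther.

jog_arm:
  motion:
    - {"x": 0, "y": 0, "z": 15, "spin": 0, "fingers": -1}
    - {"x": 0, "y": 0, "z": 15, "spin": 0, "fingers": -1}

```text
clock: 8.85
eef_pos: [0.6475, 0.0146, 0.3818]
tool_rot: [0.695, 0.718, -0.018, -0.026]
ft_force: [0.5, -0.2, 0.1]
grip_width: 0.0854
grasp_force: 0.0
```

jog_arm:
  motion:
    - {"x": 0, "y": 12, "z": 15, "spin": 0, "fingers": -1}
    - {"x": 0, "y": 25, "z": 20, "spin": 0, "fingers": -1}
    - {"x": 0, "y": 25, "z": 20, "spin": 0, "fingers": -1}

```text
clock: 9.22
eef_pos: [0.6739, 0.0158, 0.3585]
tool_rot: [0.695, 0.718, -0.017, -0.026]
ft_force: [-0.1, -0.4, -0.8]
grip_width: 0.0852
grasp_force: 0.0
```

Run:
```python
from workcell import readout
o=readout.get_obs();print(o['eef_pos'],o['tool_rot'],o['joint_pos'],o['clock'])
```

```text
[0.67394704 0.01576079 0.35847193] [ 0.69521296  0.7181435  -0.01711129 -0.02561349] [0.01792452 0.77776014 1.2077772  2.06122731 0.01212128 1.55590908] 9.225
```

jog_arm:
  motion:
    - {"x": 5, "y": 20, "z": 8, "spin": 0, "fingers": -1}
    - {"x": 5, "y": 24, "z": 10, "spin": 0, "fingers": -1}
    - {"x": 5, "y": 24, "z": 10, "spin": 0, "fingers": -1}

```text
clock: 9.6
eef_pos: [0.6915, 0.0214, 0.3459]
tool_rot: [0.695, 0.718, -0.015, -0.023]
ft_force: [-0.2, -0.5, 0.1]
grip_width: 0.0852
grasp_force: 0.0
```

Run:
```python
from workcell import readout, camera, bot
import cv2,numpy as np
o=readout.get_obs();print(o['eef_pos'],o['tool_rot'],o['joint_pos'],o['clock'])
f=lambda i:cv2.convertScaleAbs(cv2.cvtColor(i,cv2.COLOR_RGB2BGR),alpha=1.4,beta=10)
w=camera('wrist');s=camera('side')
cv2.imwrite('pics/w5.png',np.hstack([cv2.resize(f(w['pixels']),(430,322)),cv2.resize(f(s['pixels'])[120:240,200:300],(268,322))]))
```

```text
[0.6914744  0.02139217 0.34591252] [ 0.69526572  0.71823836 -0.01450781 -0.0229948 ] [0.02544982 0.82877635 1.27508636 2.07003965 0.01248549 1.56341395] 9.6
```

View pics/w5.png

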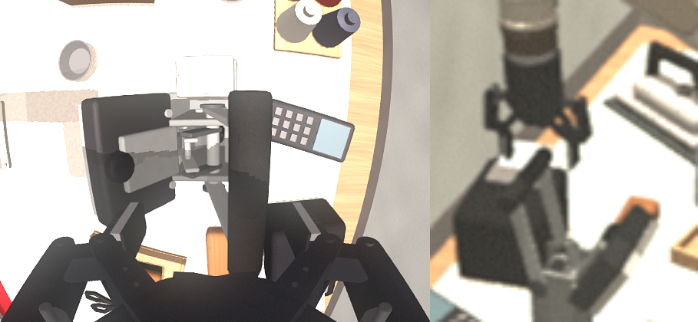

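The bar at (248,180) lies between the front finger at (125,220) and the rear finger at about (300,220). I'll descend and grip it.

jog_arm:
  motion:
    - {"x": 0, "y": 2, "z": 10, "spin": 0, "fingers": -1}
    - {"x": 0, "y": 8, "z": 20, "spin": 0, "fingers": -1}
    - {"x": 0, "y": 16, "z": 28, "spin": 0, "fingers": -1}
    - {"x": 0, "y": 18, "z": 28, "spin": 0, "fingers": -1}
    - {"x": 0, "y": 18, "z": 28, "spin": 0, "fingers": -1}

```text
clock: 10.32
eef_pos: [0.708, 0.0224, 0.3164]
tool_rot: [0.695, 0.718, -0.015, -0.023]
ft_force: [0.9, 0.9, -0.2]
grip_width: 0.0855
grasp_force: 0.0
```

jog_arm:
  motion:
    - {"x": 0, "y": 0, "z": 0, "spin": 0, "fingers": 1}
    - {"x": 0, "y": 0, "z": 0, "spin": 0, "fingers": 1}
    - {"x": 0, "y": 0, "z": 0, "spin": 0, "fingers": 1}
    - {"x": 0, "y": 0, "z": 0, "spin": 0, "fingers": 1}
    - {"x": 0, "y": 0, "z": 0, "spin": 0, "fingers": 1}
    - {"x": 0, "y": 0, "z": 0, "spin": 0, "fingers": 1}

```text
clock: 11.08
eef_pos: [0.7113, 0.0225, 0.3183]
tool_rot: [0.695, 0.718, -0.011, -0.02]
ft_force: [10.9, 1.0, 3.2]
grip_width: 0.026
grasp_force: 59.2
```

jog_arm:
  motion:
    - {"x": 0, "y": -9, "z": -1.5, "spin": 0, "fingers": 1}
    - {"x": 0, "y": -18, "z": -2.5, "spin": 0, "fingers": 1}
    - {"x": 0, "y": -27, "z": -2.5, "spin": 0, "fingers": 1}
    - {"x": 0, "y": -36, "z": -2.5, "spin": 0, "fingers": 1}

```text
clock: 11.58
eef_pos: [0.6786, 0.021, 0.3245]
tool_rot: [0.695, 0.719, -0.008, -0.016]
ft_force: [17.6, -0.0, 16.1]
grip_width: 0.0261
grasp_force: 60.8
```

jog_arm:
  motion:
    - {"x": 0, "y": -9, "z": -1, "spin": 0, "fingers": 1}
    - {"x": 0, "y": -18, "z": 0.5, "spin": 0, "fingers": 1}
    - {"x": 0, "y": -27, "z": 2.5, "spin": 0, "fingers": 1}
    - {"x": 0, "y": -35.5, "z": 5, "spin": 0, "fingers": 1}
    - {"x": 0, "y": -44, "z": 8, "spin": 0, "fingers": 1}
    - {"x": 0, "y": -52.5, "z": 11.5, "spin": 0, "fingers": 1}
    - {"x": 0, "y": -60.5, "z": 15.5, "spin": 0, "fingers": 1}
    - {"x": 0, "y": -68, "z": 20, "spin": 0, "fingers": 1}

```text
clock: 12.58
eef_pos: [0.6104, 0.0179, 0.3116]
tool_rot: [0.695, 0.718, -0.007, -0.013]
ft_force: [14.2, -3.7, 10.2]
grip_width: 0.0257
grasp_force: 61.8
```

jog_arm:
  motion:
    - {"x": 0, "y": -7.5, "z": 6.5, "spin": 0, "fingers": 1}
    - {"x": 0, "y": -15, "z": 13.5, "spin": 0, "fingers": 1}
    - {"x": 0, "y": -22, "z": 20.5, "spin": 0, "fingers": 1}
    - {"x": 0, "y": -28, "z": 27.5, "spin": 0, "fingers": 1}
    - {"x": 0, "y": -34, "z": 34.5, "spin": 0, "fingers": 1}
    - {"x": 0, "y": -39.5, "z": 41.5, "spin": 0, "fingers": 1}
    - {"x": 0, "y": -44.5, "z": 49, "spin": 0, "fingers": 1}
    - {"x": 0, "y": -49, "z": 57, "spin": 0, "fingers": 1}

```text
clock: 13.58
eef_pos: [0.5576, 0.0157, 0.2559]
tool_rot: [0.696, 0.718, -0.009, -0.014]
ft_force: [11.0, 1.2, 6.6]
grip_width: 0.0259
grasp_force: 72.3
```

jog_arm:
  motion:
    - {"x": 0, "y": -4.5, "z": 9, "spin": 0, "fingers": 1}
    - {"x": 0, "y": -8, "z": 18, "spin": 0, "fingers": 1}
    - {"x": 0, "y": -11, "z": 27, "spin": 0, "fingers": 1}
    - {"x": 0, "y": -13.5, "z": 36, "spin": 0, "fingers": 1}
    - {"x": 0, "y": -15.5, "z": 45, "spin": 0, "fingers": 1}
    - {"x": 0, "y": -17, "z": 53, "spin": 0, "fingers": 1}
    - {"x": 0, "y": -18, "z": 62, "spin": 0, "fingers": 1}
    - {"x": 0, "y": -18, "z": 70, "spin": 0, "fingers": 1}

```text
clock: 14.58
eef_pos: [0.5353, 0.0189, 0.185]
tool_rot: [0.695, 0.719, -0.009, -0.018]
ft_force: [2.6, 2.6, 5.8]
grip_width: 0.0258
grasp_force: 79.3
```

jog_arm:
  motion:
    - {"x": 0, "y": 0.5, "z": 8, "spin": 0, "fingers": 1}
    - {"x": 0, "y": 1, "z": 15, "spin": 0, "fingers": 1}
    - {"x": 0, "y": 2, "z": 21, "spin": 0, "fingers": 1}
    - {"x": 0, "y": 2, "z": 24, "spin": 0, "fingers": 1}
    - {"x": 0, "y": 2, "z": 24, "spin": 0, "fingers": 1}

```text
clock: 15.2
eef_pos: [0.5357, 0.0192, 0.1597]
tool_rot: [0.695, 0.719, -0.01, -0.019]
ft_force: [8.1, 1.3, -1.3]
grip_width: 0.026
grasp_force: 78.8
```

jog_arm:
  motion:
    - {"x": 0, "y": 0, "z": 3, "spin": 0, "fingers": 1}
    - {"x": 0, "y": 0, "z": 6, "spin": 0, "fingers": 1}
    - {"x": 0, "y": 0, "z": 6, "spin": 0, "fingers": 1}

```text
clock: 15.58
eef_pos: [0.536, 0.0193, 0.1577]
tool_rot: [0.695, 0.719, -0.008, -0.018]
ft_force: [5.3, 0.6, 18.2]
grip_width: 0.026
grasp_force: 79.7
```

jog_arm:
  motion:
    - {"x": 0, "y": 0, "z": -3, "spin": 0, "fingers": -0.2}
    - {"x": 0, "y": 0, "z": -3, "spin": 0, "fingers": -0.2}
    - {"x": 0, "y": 0, "z": -3, "spin": 0, "fingers": -0.2}
    - {"x": 0, "y": 0, "z": -3, "spin": 0, "fingers": -0.2}
    - {"x": 0, "y": 0, "z": -25, "spin": 0, "fingers": -0.2}
    - {"x": 0, "y": 0, "z": -60, "spin": 0, "fingers": -0.2}
    - {"x": 0, "y": 0, "z": -110, "spin": 0, "fingers": -0.2}
    - {"x": 0, "y": 0, "z": -110, "spin": 0, "fingers": -0.2}

```text
clock: 16.58
eef_pos: [0.5378, 0.0176, 0.2654]
tool_rot: [0.695, 0.718, -0.012, -0.021]
ft_force: [0.3, -1.7, 0.7]
grip_width: 0.0511
grasp_force: 0.0
```

Run:
```python
from workcell import readout, camera, bot
import cv2,numpy as np
o=readout.get_obs();print(o['eef_pos'],o['ft_force'],o['grip_width'],o['clock'])
f=lambda i:cv2.convertScaleAbs(cv2.cvtColor(i,cv2.COLOR_RGB2BGR),alpha=1.4,beta=10)
s=camera('side');w=camera('wrist')
cv2.imwrite('pics/s9.png',np.hstack([cv2.resize(f(s['pixels'])[170:290,200:360],(480,360)),cv2.resize(f(w['pixels']),(320,360))]))
```

```text
[0.5378162  0.01758927 0.26536804] [ 0.31982032 -1.71138772  0.68272466] 0.051055318895437164 16.575
```

View pics/s9.png

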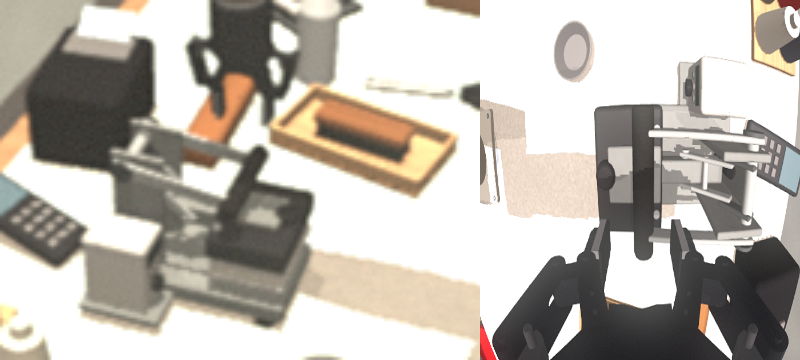

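The side view shows the head shut flat and the bar at (242,187), below level. The brush is in the tray and the gripper is clear. I'll check the bar against its locked position and hand in if it agrees.

Run:
```python
from h import *
from workcell import bot,readout
p=w2px('side',[0.539,0.014,0.173])[0];q=np.array([280.3,231.9]);print(p,w2px('side',[0.539,0.014,0.2])[0])
if np.linalg.norm(p-q)<5: print(bot.job_done())
```

```text
[280.94032744 230.1658792 ] [281.06984676 224.46137122]
the job is handed in; nothing more can be done
None
```

The brush lies flat, bristles down, in the middle of the tray, and the press is locked shut with the gripper clear of it. I handed the job in at about 17 s of the 61 s allowed; no verdict came back.

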